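# Switch on the test amplifier with its pull-on knob

## Robot

A 6-joint arm with a two-finger parallel gripper is mounted at the origin on the work surface. World frame = base frame: x ahead of the robot, y to its left, z up, the work surface at z = 0. Lengths are in mm, angles in degrees, forces in N, time in s.
With the tool pointing down it reaches from about 300 to 850 mm from the base axis. Payload 4.2 kg.
Tool frame: the origin (TCP) lies at the very end of the fingers, on their centre line; the grasp point (between the pads) lies 19 mm behind it (env.grip_depth is the distance from the TCP to the grasp point, in mm); z points along the fingers, y is the line along which they close (so a half turn about z gives the same grasp; the last joint's range is limited). The gripper opens to 91 mm and grips with 3 to 60 N. Pads are 32 mm wide; open, the fingers measure 118 mm over their backs; the gripper's body (76 mm by 178 mm) begins 60 mm behind the grasp point.
Start: joints at [72.25, 18.312, 89.639, -0, 72.044, -1.146], TCP at [164.315, 551.042, 180.076] pointing down, gripper open.
Joint ranges: [-177.97, 177.97], [-48.28, 115.42], [12.27, 149.76], [-77.06, 257.06], [2.81, 150.46], [-146.56, 146.56]. Speed limits (degrees/s): [147.25, 147.25, 180, 180, 180, 180].

## Interface

Orientations are given as [roll, pitch, yaw] about the fixed x, y, z axes, in that order (R = Rz(yaw) Ry(pitch) Rx(roll)).
In Python, from workcell import env, cams gives the robot as it stands.
- The arm moves only by the tool apply_moves, never from a script. Its argument "deltas" is a list of rows, each a list of 5 numbers: the shift along the tool's x, y, z in m, then the turn about the tool's z in rad, then the opening, from -1 (shut) to 1 (fully open), so that 0 is half open. In form: [[tx, ty, tz, roll, gripper], ...]. A call has 1 to 5 rows; each row is the pose to reach, as a shift and turn from the pose commanded when the call began, along the tool's axes at that moment; what a row does not reach only later rows make up. A row lasts 1/10 s, in which the tool goes at most 50 mm and 8.59 degrees, less where a joint would pass 70% of its speed; a pose out of reach is approached as far as the arm can. A call with a gripper value outside its range is refused whole. The fingers move at their own pace and stop on an object; "grip_force" is the grip in N (left out, the last holds). Time passes only in rows, so rows that repeat a pose let the fingers close. It gives the time, the measured TCP pose, the force, the opening and the grip force at its end, in the units of the state.
- env.state(): the state, without advancing time (a new reading comes with each control period).
- cams.grab_frame(name): name is "scene" or "top" or "wrist"; returns the picture (480x640x3 uint8, blue, green, red); there is no depth.
- cams.get_calibration(name): a dict with "mtx" (3x3 intrinsics, pixels), "eye" and "attitude" of the camera in the world; the wrist camera has in their place "tool_from_camera" (4x4, takes a point from camera to tool coordinates, whose origin is the TCP and whose axes are the flange's). Camera axes: x right, y down, z forward; pixel columns grow to the right and rows downward; lengths in mm; the calibration is good to about 2 mm. A picture is of the moment at which its call begins: read the wrist's pose just before it. get_calibration takes no time and is no camera call.
- env.job_done(): hands the job in; it is judged then, once.
The state is a dict: "time_s": time; "qpos": joint angles; "qvel": joint speeds; "effort": joint torques, N m; "ee_pos": TCP position; "ee_rot": TCP orientation; "force": force on the tool from outside, world axes, zero at the start; "torque": the same for the moment, N m; "gripper_width": finger opening in mm; "gripper_force": force on a finger pad.
Only numpy, scipy, OpenCV 4.12 (cv2) and the standard library are available. Lean on these libraries where they do the work, as an engineer would, in place of code of your own. Each camera call takes 0.05 s, during which the arm holds its last target. There are 200 camera calls.

## Task

Switch on the little black test amplifier, the bench box with the round silver speaker grille: pull its red knob straight up, all the way until it stops, then let go so that it stays standing out by itself. Leave the knobs of the blue soldering station and the white power supply pushed in.

Things in the scene. Friction and masses are not known exactly. Their poses are not given: they have to be found in the camera images.
- amp_knob (a joint): Red knob, upright cylinder 32 mm in diameter, 38 mm tall, on the amplifier: black box 140 x 120 x 70 mm, fixed, turned up to 20 degrees, round silver grille on top. Slides straight up, 0 = pushed in (off), 0.018 m = pulled up to its stop. Spring: pull 3.5 N rising to 9 N at the stop. Let go after a full pull, it sinks to about 0.010 by itself and stays (on), a green neck showing.
- amp_grip (a point): Point on the red knob's axis to grip at, any yaw; moves with the knob. While the knob is in, 28 mm above the box's top (70 mm above the bench); 14 mm below the knob's top face, 24 mm above its lower rim. z up along the axis, x from the knob towards the grille. No other box, knob or part stands over 15 mm above the box tops within 60 mm; the next knob is at least 160 mm away.
- solder_knob (a joint): Black knob of the same make on the blue soldering station (blue box with a yellow sponge on top). Slides straight up, 0 = pushed in (off), 0.018 m = pulled up to its stop. Must stay in.
- psu_knob (a joint): Yellow knob of the same make on the white power supply (white box with a red and a black terminal on top). Slides straight up, 0 = pushed in (off), 0.018 m = pulled up to its stop. Must stay in.

How it is judged (in metres and radians):
On the way:
1. the red knob is pulled up to its stop (at least 14 of its 18 mm) (value of joint amp_knob above 0.014 m), for 0.1 s.
At the end, for the whole second after the job is handed in: The red knob, after a full pull, rests by itself standing at least 6 mm out; the black and the yellow knob are in (less than 5 mm out) (value of joint amp_knob above 0.006 m and value of joint each of solder_knob, psu_knob below 0.005 m); the robot touches nothing.
It fails at once if the soldering station's black knob is pulled out 5 mm or more (value of joint solder_knob above 0.005 m).
It fails at once if the power supply's yellow knob is pulled out 5 mm or more (value of joint psu_knob above 0.005 m).
It also fails if it takes over 32 s, if anything falls off the work surface, if the arm or the gripper's body presses on something with over 40 N, if the wrist force passes 120 N, or if a joint passes its speed limit or range.

## Working session

There is one attempt and no reset: what is moved stays moved. The work goes in short steps, Python scripts to look and compute and a tool call to move; the robot and the scene stay as the last step left them, time stands still between calls to the robot, and variables do not carry over. Pictures are saved under pics/ and viewed, at most 10 in all, crops included, and the job is handed in when it is done.

Besides the shell and the picture viewer there is one more tool, called after ">>>" as name([rows], argument=value, ...), one row to a line, values as JSON. apply_moves: Moves the arm, as the interface text tells. Its arguments: {"type":"object","properties":{"deltas":{"type":"array"},"grip_force":{"type":"number"}},"required":["deltas"]}

```bash
mkdir -p pics; python3 - <<'E'
from workcell import env,cams
import cv2
s=env.state();print(s['time_s'],s['ee_pos'],s['ee_rot'],env.grip_depth)
for n in('top','scene'):
    cv2.imwrite(f'pics/{n}1.png',cams.grab_frame(n));print(n,cams.get_calibration(n))
print(cams.get_calibration('wrist'))
E
```

```text
0.0 [164.11922121 550.49540819 179.24097258] [-1.79901221e+02 -1.35128198e-03  1.63396611e+02] 18.8
top {'mtx': array([[463.4419973 ,   0.        , 322.45871443],
       [  0.        , 463.4419973 , 238.52990681],
       [  0.        ,   0.        ,   1.        ]]), 'eye': array([364.58266311,  -3.20442797, 766.76323208]), 'attitude': array([-164.64278724,    0.2017915 ,  -90.52617224])}
scene {'mtx': array([[588.44741383,   0.        , 326.4770674 ],
       [  0.        , 588.44741383, 232.62415146],
       [  0.        ,   0.        ,   1.        ]]), 'eye': array([1308.14939448,  192.69565982,  857.46081221]), 'attitude': array([-131.86776797,    0.77550879,  102.89255564])}
{'mtx': array([[393.1028784 ,   0.        , 317.81791167],
       [  0.        , 393.1028784 , 236.88970199],
       [  0.        ,   0.        ,   1.        ]]), 'tool_from_camera': array([[-4.43552263e-04, -9.63850111e-01, -2.66444680e-01,
         7.43828880e+01],
       [ 9.99999893e-01, -4.62923260e-04,  9.89480860e-06,
        -1.66580659e-01],
       [-1.32880552e-04, -2.66444647e-01,  9.63850213e-01,
        -2.03866902e+02],
       [ 0.00000000e+00,  0.00000000e+00,  0.00000000e+00,
         1.00000000e+00]])}
```

View pics/top1.png

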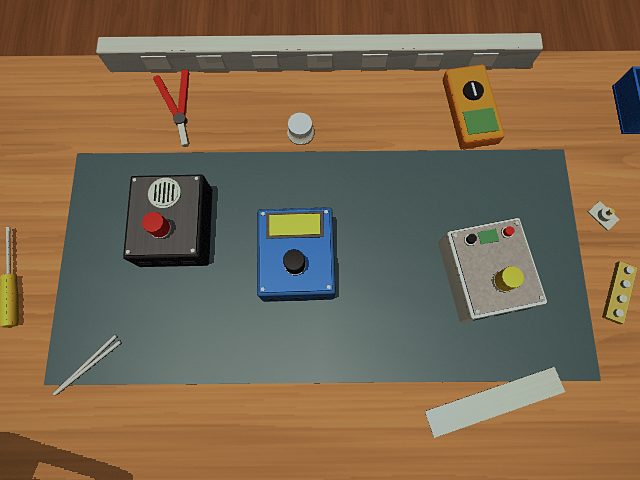

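The top view shows the black amplifier with its grille at (164,192) and the red knob near (154,224). The blue station's knob is at (293,262) and the yellow one at (510,279).

```bash
cat > h.py <<'E'
import numpy as np,cv2
from scipy.spatial.transform import Rotation as R
from scipy.optimize import least_squares
def cam(c,s=None):
    T=np.eye(4)
    if 'eye' in c: T[:3,:3]=R.from_euler('xyz',c['attitude'],degrees=True).as_matrix();T[:3,3]=c['eye']
    else:
        T[:3,:3]=R.from_euler('xyz',s['ee_rot'],degrees=True).as_matrix();T[:3,3]=s['ee_pos'];T=T@c['tool_from_camera']
    return c['mtx'],T
def proj(P,K,T):
    q=(np.atleast_2d(P)-T[:3,3])@T[:3,:3]@K.T
    return q[:,:2]/q[:,2:]
def blobs(im):
    h=cv2.cvtColor(im,cv2.COLOR_BGR2HSV)
    m=(((h[...,0]<6)|(h[...,0]>174))&(h[...,1]>150)&(h[...,2]>60)).astype('uint8')
    n,l,st,ce=cv2.connectedComponentsWithStats(m)
    return [(st[i].tolist(),ce[i]) for i in range(1,n) if st[i][4]>60]
a=np.linspace(0,6.283,40)
def cyl(x,y,up=0): return np.vstack([np.c_[x+16*np.cos(a),y+16*np.sin(a),0*a+z] for z in(74+up,112+up)])
def cen(x,y,K,T,up=0):
    M=cv2.moments(cv2.convexHull(proj(cyl(x,y,up),K,T).astype('float32')));return np.array([M['m10'],M['m01']])/M['m00']
def locate(px,K,T,up=0,x0=(450,250)):
    r=least_squares(lambda p:cen(*p,K,T,up)-px,x0,x_scale=10,diff_step=1e-3);return r.x
E
python3 - <<'E'
from h import *
from workcell import cams
for n in('top','scene'):
    K,T=cam(cams.get_calibration(n))
    for st,c in blobs(cv2.imread(f'pics/{n}1.png')): print(n,st,c,locate(c,K,T))
E
```

```text
top [153, 69, 35, 47, 580] [174.36206897  92.8637931 ] [801.01723917 239.41566018]
top [142, 212, 28, 25, 488] [154.94057377 224.20081967] [574.43202139 251.67005883]
top [503, 226, 12, 10, 76] [508.71052632 230.73684211] [ 558.63031944 -283.62137064]
scene [317, 0, 20, 23, 419] [326.58472554  10.61336516] [-611.06414952 -256.84907571]
scene [0, 259, 26, 54, 845] [  8.82721893 281.79171598] [ 727.24749559 -536.75413702]
scene [449, 276, 19, 24, 359] [457.59610028 287.00835655] [570.69507084 249.57175252]
scene [437, 437, 37, 43, 719] [451.25869263 458.95549374] [892.70779552 260.66042323]
```

View pics/scene1.png

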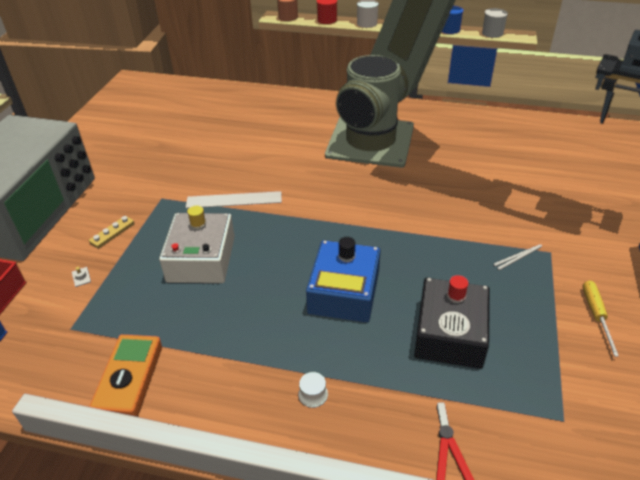

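Both views put the knob at about (572, 251), so I'll move above it.

>>> apply_moves([
  [-0.477,-0.17,0,0,1],
  [-0.477,-0.17,0,0,1],
  [-0.477,-0.17,0,0,1],
  [-0.477,-0.17,0,0,1],
  [-0.477,-0.17,0,0,1],
], grip_force=30)

```text
time_s: 0.6
ee_pos: [367.1, 401.8, 179.8]
ee_rot: [-180.0, -0.0, 163.4]
force: [0.6, 0.5, -0.7]
gripper_width: 91.0
gripper_force: 0.0
```

>>> apply_moves([
  [-0.24,-0.086,0,0,1],
  [-0.24,-0.086,0,0,1],
  [-0.24,-0.086,0,0,1],
  [-0.24,-0.086,0,0,1],
  [-0.24,-0.086,0,0,1],
])

```text
time_s: 1.1
ee_pos: [568.6, 253.6, 179.7]
ee_rot: [-180.0, -0.0, 163.4]
force: [0.5, 0.7, 0.6]
gripper_width: 91.1
gripper_force: 0.0
```

>>> apply_moves([
  [0,0,0,0,1],
  [0,0,0,0,1],
  [0,0,0,0,1],
])

```text
time_s: 1.4
ee_pos: [566.3, 255.8, 179.7]
ee_rot: [-180.0, -0.1, 163.4]
force: [0.0, 0.2, -0.2]
gripper_width: 91.7
gripper_force: 0.0
```

```bash
python3 - <<'E'
from h import *
from workcell import cams,env
s=env.state();im=cams.grab_frame('wrist');cv2.imwrite('pics/w1.png',im)
K,T=cam(cams.get_calibration('wrist'),s)
print(s['ee_pos'],s['ee_rot'],s['force'])
Rt=R.from_euler('xyz',s['ee_rot'],degrees=True)
for st,c in blobs(im):
    p=locate(c,K,T,0,(572,251));print(st,c,p,Rt.inv().apply(np.r_[p,79.2+0]-s['ee_pos']))
E
```

```text
[566.32359537 255.8319765  179.68855408] [-1.79982334e+02 -7.87436718e-02  1.63435449e+02] [ 0.01820144  0.16393239 -0.16447269]
[291, 220, 44, 50, 1666] [312.43517407 245.03901561] [575.59718586 248.62337915] [-11.08196116  -4.23459675 100.47472909]
```

View pics/w1.png

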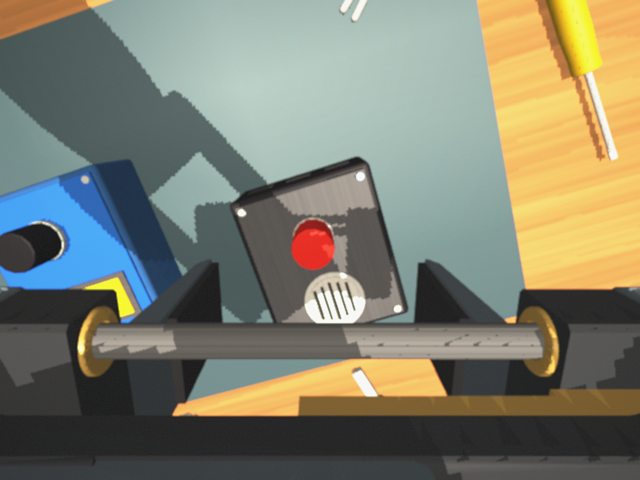

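The wrist view shows the knob centred at (312,245) between the open fingers, with the grille at (334,298). I'll descend about 100 mm, shifting x −10 and y −4.

>>> apply_moves([
  [-0.01,-0.004,0.03,0,1],
  [-0.01,-0.004,0.06,0,1],
  [-0.01,-0.004,0.085,0,1],
  [-0.01,-0.004,0.1,0,1],
  [-0.01,-0.004,0.1,0,1],
])

```text
time_s: 1.95
ee_pos: [573.0, 249.1, 77.9]
ee_rot: [-179.8, -0.2, 163.5]
force: [-0.4, -0.1, 0.3]
gripper_width: 91.4
gripper_force: 0.0
```

>>> apply_moves([
  [0,0,0,0,0],
  [0,0,0,0,0],
  [0,0,0,0,0],
  [0,0,0,0,0],
])

```text
time_s: 2.35
ee_pos: [576.3, 248.8, 81.0]
ee_rot: [179.9, 0.1, 163.4]
force: [-0.6, 1.1, 0.3]
gripper_width: 62.2
gripper_force: 0.0
```

```bash
python3 - <<'E'
from h import *
from workcell import cams,env
s=env.state();im=cams.grab_frame('wrist');cv2.imwrite('pics/w2.png',im)
K,T=cam(cams.get_calibration('wrist'),s)
print(s['ee_pos'],s['ee_rot'],s['force'],s['gripper_width'])
Rt=R.from_euler('xyz',s['ee_rot'],degrees=True)
for st,c in blobs(im):
    p=locate(c,K,T,0,(572,251));print(st,c,p,Rt.inv().apply(np.r_[p,79.2+0]-s['ee_pos']))
E
```

```text
[576.26419599 248.8399229   81.00677076] [1.79936894e+02 7.38456192e-02 1.63405527e+02] [-0.63235517  1.05013723  0.33537979] 62.172925978063226
[285, 240, 66, 77, 3976] [317.52967807 278.8000503 ] [575.29731581 248.77577424] [ 0.91061705 -0.33960239  1.80522567]
```

View pics/w2.png

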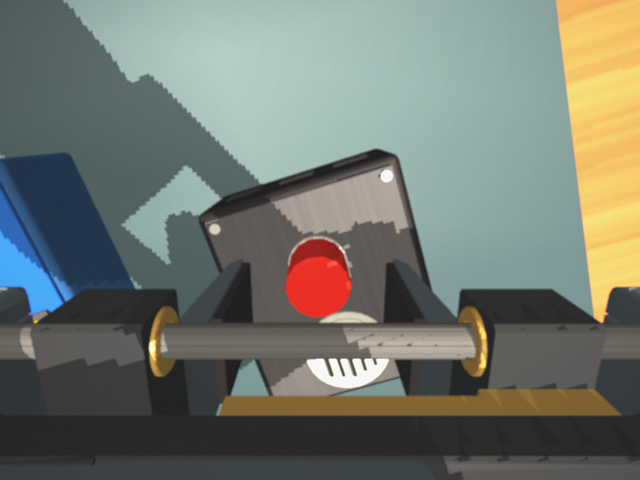

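The knob is centred at (318,279) between the half-closed fingers, with under 1 mm error. Next I close on it.

>>> apply_moves([
  [0,0,0.001,0,-0.6],
  [0,0,0.001,0,-1],
  [0,0,0.001,0,-1],
  [0,0,0.001,0,-1],
  [0,0,0.001,0,-1],
], grip_force=40)

```text
time_s: 2.9
ee_pos: [575.9, 248.5, 79.0]
ee_rot: [180.0, -0.0, 163.4]
force: [0.1, 0.7, -0.5]
gripper_width: 18.1
gripper_force: 0.0
```

>>> apply_moves([
  [0,0,0,0,-1],
  [0,0,0,0,-1],
  [0,0,0,0,-1],
])

```text
time_s: 3.2
ee_pos: [575.9, 248.6, 79.0]
ee_rot: [180.0, -0.0, 163.4]
force: [-0.8, -0.2, -0.3]
gripper_width: 0.5
gripper_force: 0.0
```

The fingers shut on nothing, so I need to look.

```bash
python3 - <<'E'
from h import *
from workcell import cams,env
s=env.state();w=cams.grab_frame('wrist');a=cams.grab_frame('scene');t=cams.grab_frame('top')
c=lambda im,x,y,W,H:cv2.resize(im[y:y+H,x:x+W],(400,300),interpolation=cv2.INTER_CUBIC)
cv2.imwrite('pics/m3.png',np.vstack([np.hstack([cv2.resize(w,(400,300)),c(a,380,180,160,120)]),np.hstack([c(t,80,150,160,120),c(a,280,60,320,240)])]))
for n,im in(('wrist',w),('scene',a),('top',t)):
    K,T=cam(cams.get_calibration(n),s);print(n,'tcp px',proj(s['ee_pos'],K,T))
    for st,cc in blobs(im): print(st,cc)
E
```

```text
wrist tcp px [[318.13375887 268.46353402]]
[286, 241, 66, 78, 1336] [318.53443114 262.75449102]
scene tcp px [[455.7156457  294.49895018]]
[317, 0, 20, 23, 417] [326.53956835  10.61390887]
[0, 259, 26, 54, 846] [  8.80732861 281.80496454]
[449, 280, 19, 20, 204] [457.94607843 291.39705882]
[437, 437, 37, 43, 714] [451.20028011 458.96638655]
top tcp px [[160.57644257 226.20723152]]
[153, 69, 35, 47, 581] [174.39586919  93.00688468]
[503, 226, 12, 10, 80] [508.525  230.8625]
```

View pics/m3.png

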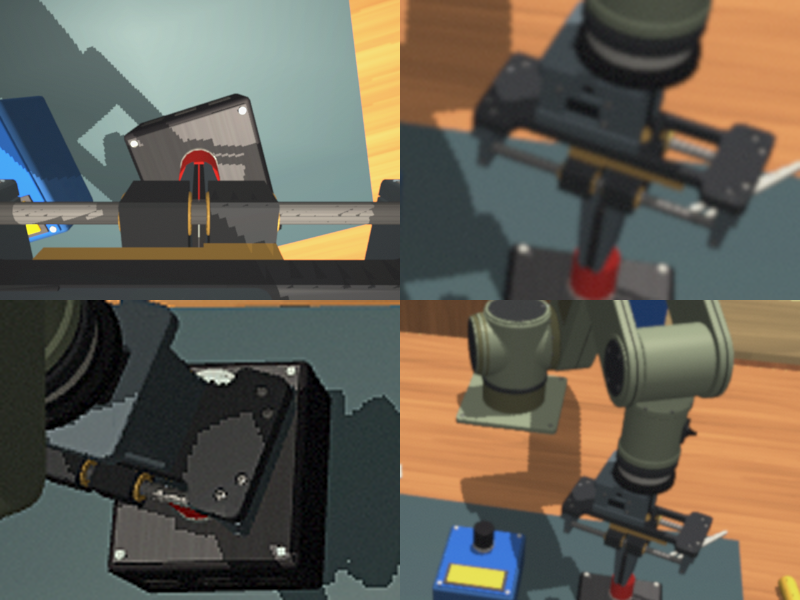

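The fingers look closed just above the knob rather than around it. I'll overlay the predicted fingertip positions to check the real tip height.

```bash
python3 - <<'E'
from h import *
from workcell import cams,env
def up(im,x,y,W,H,pts):
    k=400/W;o=cv2.resize(im[y:y+H,x:x+W],(400,300),interpolation=cv2.INTER_CUBIC)
    for (p,col) in pts:
        for q in p: cv2.circle(o,(int((q[0]-x)*k),int((q[1]-y)*k)),2,col,-1)
    return o
cs={n:cams.get_calibration(n) for n in('top','scene','wrist')}
# wrist w2: tips at z=0 (green) and 33 mm behind (yellow), camera->tool
K=cs['wrist']['mtx'];T=cs['wrist']['tool_from_camera']
f=lambda w,z:proj([[x,s*w/2,z] for x in(-16,16) for s in(-1,1)],K,T)
w2=cv2.imread('pics/w2.png');o=w2
g=(0,255,0);yl=(0,255,255)
A=up(o,160,200,320,240,[(f(62.2,0),g),(f(62.2,-33),yl)])
s=env.state();a=cams.grab_frame('scene');Rt=R.from_euler('xyz',s['ee_rot'],degrees=True)
K2,T2=cam(cs['scene'])
P=lambda z:proj(Rt.apply([[x,y,z] for x in(-16,16) for y in(-10,10)])+s['ee_pos'],K2,T2)
B=up(a,420,240,80,60,[(P(0),g),(P(-33),yl)])
C=up(a,420,240,80,60,[(proj(cyl(575,249),K2,T2),(255,255,0))])
a0=cv2.imread('pics/scene1.png')
D=up(a0,420,240,80,60,[(proj(cyl(575,249),K2,T2),(255,255,0))])
cv2.imwrite('pics/m4.png',np.vstack([np.hstack([A,B]),np.hstack([C,D])]))
E
```

```text
(no output)
```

View pics/m4.png

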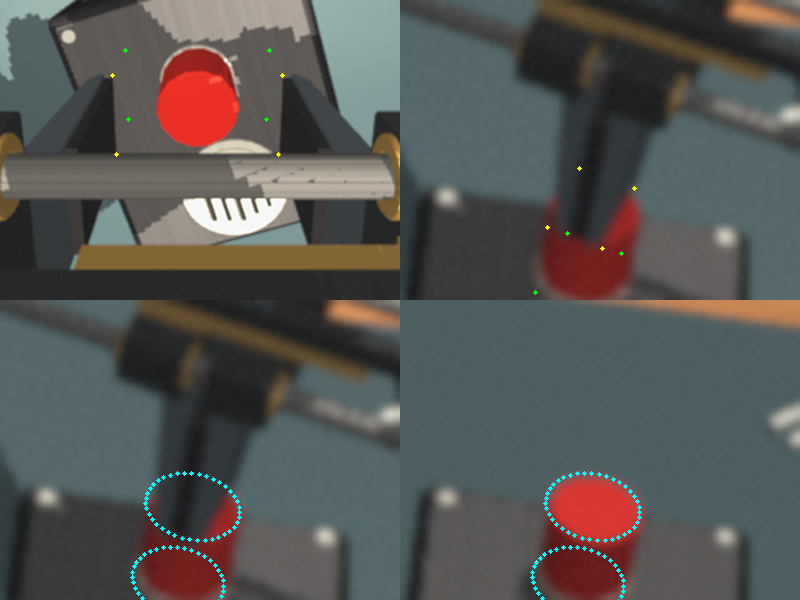

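The real fingertips sit about 33 mm behind the reported TCP: the yellow marks match in both views. Laterally they are fine. I'll rise slightly, open, and go down about 31 mm further in stages while watching the force.

>>> apply_moves([
  [0,0,-0.01,0,-1],
  [0,0,-0.01,0,0.1],
  [0,0,-0.01,0,0.1],
  [0,0,-0.01,0,0.1],
  [0,0,-0.01,0,0.1],
])

```text
time_s: 3.9
ee_pos: [575.7, 248.5, 88.9]
ee_rot: [-180.0, -0.0, 163.4]
force: [-0.5, -0.1, -0.2]
gripper_width: 29.3
gripper_force: 0.0
```

>>> apply_moves([
  [0,0,0,0,0.1],
  [0,0,0,0,0.1],
  [0,0,0,0,0.1],
])

```text
time_s: 4.2
ee_pos: [575.9, 248.5, 89.0]
ee_rot: [-180.0, -0.0, 163.4]
force: [0.8, 0.9, -0.3]
gripper_width: 50.0
gripper_force: 0.0
```

>>> apply_moves([
  [0,0,0.01,0,0.1],
  [0,0,0.02,0,0.1],
  [0,0,0.03,0,0.1],
  [0,0,0.03,0,0.1],
])

```text
time_s: 4.6
ee_pos: [574.3, 247.9, 56.6]
ee_rot: [-179.8, -0.2, 163.4]
force: [-0.4, 0.5, 0.2]
gripper_width: 50.1
gripper_force: 0.0
```

>>> apply_moves([
  [0,0,0.005,0,0.1],
  [0,0,0.01,0,0.1],
  [0,0,0.01,0,0.1],
  [0,0,0.01,0,0.1],
])

```text
time_s: 5.0
ee_pos: [575.9, 248.6, 49.1]
ee_rot: [180.0, 0.0, 163.4]
force: [-0.2, -0.4, -1.1]
gripper_width: 50.1
gripper_force: 0.0
```

>>> apply_moves([
  [0,0,0,0,-0.4],
  [0,0,0,0,-1],
  [0,0,0,0,-1],
  [0,0,0,0,-1],
  [0,0,0,0,-1],
], grip_force=40)

```text
time_s: 5.5
ee_pos: [576.1, 248.8, 49.4]
ee_rot: [180.0, 0.0, 163.4]
force: [-0.1, 0.6, 1.4]
gripper_width: 31.1
gripper_force: 40.0
```

The knob is gripped at 31 mm width. Next I pull it up.

>>> apply_moves([
  [0,0,-0.004,0,-1],
  [0,0,-0.008,0,-1],
  [0,0,-0.012,0,-1],
  [0,0,-0.015,0,-1],
  [0,0,-0.015,0,-1],
])

```text
time_s: 6.0
ee_pos: [576.0, 248.8, 64.3]
ee_rot: [180.0, 0.0, 163.4]
force: [2.1, 2.0, -4.7]
gripper_width: 30.9
gripper_force: 40.0
```

>>> apply_moves([
  [0,0,-0.002,0,-1],
  [0,0,-0.003,0,-1],
  [0,0,-0.003,0,-1],
  [0,0,-0.003,0,-1],
])

```text
time_s: 6.4
ee_pos: [576.0, 248.8, 67.0]
ee_rot: [180.0, 0.0, 163.4]
force: [3.6, 3.2, -9.2]
gripper_width: 30.9
gripper_force: 40.0
```

>>> apply_moves([
  [0,0,-0.001,0,-1],
  [0,0,-0.0015,0,-1],
  [0,0,-0.0015,0,-1],
  [0,0,-0.0015,0,-1],
])

```text
time_s: 6.8
ee_pos: [575.9, 248.8, 67.5]
ee_rot: [180.0, -0.0, 163.4]
force: [4.4, 4.1, -13.3]
gripper_width: 31.3
gripper_force: 40.0
```

The stop is felt: 13 N, and the tool moved only 0.5 of the 1.5 mm. I'll release and retreat.

>>> apply_moves([
  [0,0,0,0,0.3],
  [0,0,0,0,0.3],
  [0,0,0,0,0.3],
  [0,0,0,0,0.3],
  [0,0,0,0,0.3],
])

```text
time_s: 7.3
ee_pos: [575.9, 248.4, 69.1]
ee_rot: [180.0, 0.0, 163.4]
force: [-0.2, 0.7, -0.6]
gripper_width: 59.2
gripper_force: 0.0
```

>>> apply_moves([
  [0,0,-0.03,0,0.3],
  [0,0,-0.06,0,0.3],
  [0,0,-0.1,0,0.3],
  [0,0,-0.12,0,0.3],
  [0,0,-0.12,0,0.3],
])

```text
time_s: 7.8
ee_pos: [577.7, 249.3, 192.6]
ee_rot: [179.7, 0.3, 163.4]
force: [0.3, 0.3, 0.0]
gripper_width: 59.7
gripper_force: 0.0
```

```bash
python3 - <<'E'
from h import *
from workcell import cams,env
s=env.state();w=cams.grab_frame('wrist');a=cams.grab_frame('scene')
c=lambda im,x,y,W,H:cv2.resize(im[y:y+H,x:x+W],(400,300),interpolation=cv2.INTER_CUBIC)
cv2.imwrite('pics/m5.png',np.vstack([np.hstack([c(w,240,150,160,120),c(a,420,240,80,60)]),np.hstack([c(a,280,220,80,60),c(a,150,190,80,60)])]))
print(s['ee_pos'],s['force'],s['gripper_width'])
E
```

```text
[577.72523675 249.27392008 192.58188147] [0.34173126 0.29059896 0.01341907] 59.687228356209815
```

View pics/m5.png

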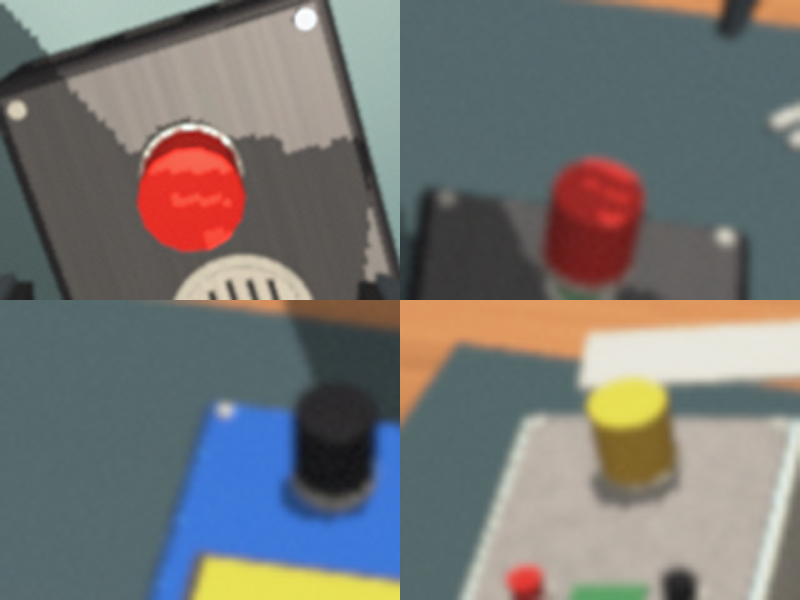

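The knob stands out with a green neck at its base, and the black and yellow knobs are in. One quick numeric check of the height before handing in.

```bash
python3 - <<'E'
from h import *
from workcell import cams,env
K,T=cam(cams.get_calibration('scene'))
a0=cv2.imread('pics/scene1.png');a=cams.grab_frame('scene')
for im in(a0,a): print([b for b in blobs(im) if 440<b[1][0]<470 and b[1][1]<320])
print([cen(572,250,K,T,u) for u in(0,6,10,18)])
t0=a0[262:292,440:476];r=cv2.matchTemplate(a[240:310,425:490],t0,cv2.TM_CCOEFF_NORMED);print(cv2.minMaxLoc(r),'zero shift at (15,22)')
E
```

```text
[([449, 276, 19, 24, 359], array([457.59610028, 287.00835655]))]
[([450, 273, 18, 23, 349], array([458.27793696, 283.99426934]))]
[array([457.79770215, 287.58121709]), array([458.26252241, 285.2397721 ]), array([458.57441284, 283.66865816]), array([459.20310017, 280.50178015])]
(-0.20681190490722656, 0.9050323367118835, (3, 40), (16, 18)) zero shift at (15,22)
```

```bash
python3 -c "
from workcell import env
print(env.job_done())"
```

```text
the job is handed in; nothing more can be done
None
```

I pulled the amplifier's red knob up to its stop and let go. It now stands about 8–10 mm out by itself with its green neck showing, the black and yellow knobs are still in, and the job is handed in (no verdict came back).

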